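# Lock the print head's clamp

### The job

The print head over the conveyor has been set, but its clamp is still loose: turn the upright flip lever clockwise (seen from above) to screw the clamp bolt in until you feel it turn snug, give it only a small nip more (some fifteen degrees; forcing it further strips the thread), then fold the lever all the way down flat and let go. Leave the other things on the bench where they are.

Things in the scene. Friction and masses are not known exactly. Their poses are not given: they have to be found in the camera images.
- stand: Fixed print-head stand. Origin: on the table, on the bolt's vertical axis; z up. Aluminium base plate, y from -90 to +110 mm. On it a black clamp block 64 mm (x), y from -23 to +47 mm, top at 122 mm; the bolt with the flip lever stands out of it. A rod (y = +27 mm, 100 mm high) runs along x from the block to the print head (30 mm across, top at 186 mm) at x = 240 mm over the conveyor (79 mm high).
- lever_pivot (a point): The lever's pin, on the bolt's axis, in the steel fork of the bolt's head (collar 28 mm wide; fork 24 by 16 mm, its top 6 mm above the pin). It turns with the bolt and sinks 2 mm a turn, to 145 mm above the table when snug (up to 1 mm higher before). x: horizontal, the side to which the lever folds; y: along the pin; z: up.
- lever_grip (a point): Middle of the upright black flip lever's blade, 45 mm from the pin. Blade 24 mm wide (its y, along the pin), 10 mm thick (its x), from 25 to 78 mm from the pin, end rounded; below it a neck 13 mm wide. z: from the pin to the lever's end; x: the side to which it folds.
- lever (a joint): Fold of the lever, rad: 0 upright, 1.57 flat and level (its stop). Stays where left; folding takes 0.28 Nm at first, 0.4 Nm at the end (6 to 9 N at 45 mm). With the bolt snug it folds within 40 degrees of the stand's -y side, where nothing is in its way; its upper face is then at 150 mm height. Pushing square at the middle of the blade does not turn the bolt.
- bolt_seat (a point): Where the bolt goes through the spring washer into the block (fixed, 125 mm high, on the axis). At the start it is 1.0 to 2.8 rad short of snug (not shown how far): up to three grasps. Loose, it turns at 0.04 Nm; past snug the torque rises by 1 Nm a rad, give or take 0.1 Nm of friction. Right is to turn it 0.15 to 0.55 rad past snug; further strips the thread.
- washer (a joint): How far the dark spring washer (36 mm across, 3 mm thick) under the bolt's collar is squeezed, m: 0 until the bolt is snug, then 0.5 mm for each further radian of the bolt (right: 0.000075 to 0.000275, below the noise of this reading, about 0.0006; the torque tells it better). Let go, it springs back to about 0.00005 and stays: that is right.
- collar: Loose spare dark steel shaft collar, 32 mm across, 16 mm high, lying on the stand's base plate; origin under its centre. Bystander.
- solvent: White bottle, 52 mm across, 130 mm high; origin under its centre. Bystander.
- spanner: Steel spanner lying on the table. Bystander.
- tape: Ring of clear tape, 90 mm across, 25 mm high, lying flat. Bystander.

How it is judged:
On the way, in this order (a step that is already met when the one before it is completed fails the run):
1. the bolt is screwed in snug and nipped at least 0.15 rad further while the lever still stands up (less than 0.6 rad folded) (value of joint washer above 7.5e-05 m and value of joint lever below 0.6 rad), for 0.2 s.
2. the lever is folded flat (value of joint lever above 1.42 rad), for 0.2 s.
At the end, for the whole second after the job is handed in: The bolt is still snug (washer squeezed 0.02 to 0.275 mm; let go, it springs back to about 0.05 mm), the lever lies folded flat (over 1.42 of 1.57 rad) and is at rest, and the robot has let go (value of joint lever above 1.42 rad and value of joint washer between 2e-05 and 0.000275 m and velocity of joint lever between -0.05 and 0.05 rad/s); the robot touches nothing.
It fails at once if the bolt is forced more than 0.55 rad past snug (washer squeezed over 0.275 mm): thread stripped (value of joint washer above 0.000275 m).
It fails at once if the spare collar, bottle, spanner or tape is moved more than 40 mm (distance of any of collar, solvent, spanner, tape from where it was at the start of the episode above 0.04 m).
It also fails if it takes over 72 s, if anything falls off the work surface, if the arm or the gripper's body presses on something with over 40 N, if the wrist force passes 120 N, or if a joint passes its speed limit or range.

### The arm

A 7-joint arm with a two-finger parallel gripper is mounted at the origin on the work surface. World frame = base frame: x ahead of the robot, y to its left, z up, the work surface at z = 0. Lengths are in m, angles in rad, forces in N, time in s.
With the tool pointing down it reaches from about 0.4 to 0.85 m from the base axis. Payload 4.5 kg.
Tool frame: the origin (TCP) lies at the very end of the fingers, on their centre line; the grasp point (between the pads) lies manip.grasp_offset behind it (manip.grasp_offset is the distance from the TCP to the grasp point, in m); z points along the fingers, y is the line along which they close (so a half turn about z gives the same grasp; the last joint's range is limited). The gripper opens to 88 mm and grips with 3 to 60 N. Pads are 18 mm wide; open, the fingers measure 123 mm over their backs; the gripper's body (75 mm by 187 mm) begins 45 mm behind the grasp point.
Start: joints at [1.202, 0.689, -0.195, 1.565, 0.157, 0.902, -0.215], TCP at [0.245, -0.575, 0.239] pointing down, gripper open.
Joint ranges: [-3.01, 3.01], [-0.46, 2.08], [-1.47, 1.51], [0.13, 2.56], [-1, 4.14], [0.04, 2.09], [-2.66, 2.66]. Speed limits (rad/s): [2.57, 2.57, 3.14, 3.14, 3.14, 3.14, 3.14].

### API

Orientations are given as a unit quaternion [x, y, z, w].
In Python, from cell import manip, cams gives the robot as it stands. The module is installed in compiled form; this text tells all that it offers.
- The arm moves only by the tool step_arm, never from a script. Its argument "motion" is a list of rows, each a list of 3 entries, a list of its own where there are three numbers: the turn, a rotation vector about the tool's x, y, z in rad, then the shift along the tool's x, y, z in cm, then the finger opening in cm, from 0 to 8.81. In form: [[[wx, wy, wz], [x, y, z], gripper], ...]. A call has 1 to 12 rows; each row shifts and turns the commanded pose from where the row before left it, along the tool's axes as they then stand; what a row does not reach is not made up. A row lasts 1/12 s, in which the tool goes at most 41.7 mm and 7.16 degrees, less where a joint would pass 70% of its speed; a pose out of reach is approached as far as the arm can. A call with a gripper value outside its range is refused whole. The fingers move at their own pace and stop on an object; the grip force is fixed at half the most. Time passes only in rows, so rows that do not move let the fingers close. It gives the time, the measured TCP pose, the force, the opening and the grip force at its end, in the units of the state.
- manip.get_state(): the state, without advancing time (a new reading comes with each control period).
- cams.read_camera(name): name is "side" or "top" or "wrist"; returns the picture (480x640x3 uint8, blue, green, red); there is no depth.
- cams.camera_info(name): a dict with "intrinsics" (3x3 intrinsics, pixels), "pose" (4x4, takes a point from camera to world coordinates); the wrist camera has in their place "tool_from_camera" (4x4, takes a point from camera to tool coordinates, whose origin is the TCP and whose axes are the flange's). Camera axes: x right, y up, looking along -z (the intrinsics and any distortion apply to the point x, -y, -z); pixel columns grow to the right and rows downward; lengths in m; the calibration is good to about 2 mm. A picture is of the moment at which its call begins: read the wrist's pose just before it. camera_info takes no time and is no camera call.
- manip.sign_off(): hands the job in; it is judged then, once.
The state is a dict: "clock": time; "joints": joint angles; "qd": joint speeds; "tau": joint torques, N m; "eef_pos": TCP position; "tcp_rot": TCP orientation; "force": force on the tool from outside, world axes, zero at the start; "ft_torque": the same for the moment, N m; "opening": finger opening in m; "grasp_force": force on a finger pad.
Only numpy, scipy, OpenCV 4.12 (cv2) and the standard library are available. Lean on these libraries where they do the work, as an engineer would, in place of code of your own. Each camera call takes 0.05 s, during which the arm holds its last target. There are 200 camera calls.

## Working session

There is one attempt and no reset: what is moved stays moved. The work goes in short steps, Python scripts to look and compute and a tool call to move; the robot and the scene stay as the last step left them, time stands still between calls to the robot, and variables do not carry over. Pictures are saved under pics/ and viewed, at most 10 in all, crops included, and the job is handed in when it is done.

Besides the shell and the picture viewer there is one more tool, called after "Emit:" by a JSON object that holds its "api" and its "payload". step_arm: Moves the arm, as the interface text tells. Its arguments: {"type":"object","properties":{"motion":{"type":"array"}},"required":["motion"]}

```bash
mkdir -p pics; cat > h.py <<'E'
import numpy as np,cv2
from cell import manip,cams
from scipy.spatial.transform import Rotation as R
def info(n):
    c=cams.camera_info(n); K=np.array(c["intrinsics"])
    if "pose" in c: return K,np.array(c["pose"])
    s=manip.get_state(); T=np.eye(4);T[:3,:3]=R.from_quat(s["tcp_rot"]).as_matrix();T[:3,3]=s["eef_pos"]
    return K,T@np.array(c["tool_from_camera"])
def ray(K,T,uv):
    d=np.linalg.solve(K,[uv[0],uv[1],1.]); d=T[:3,:3]@np.array([d[0],-d[1],-d[2]])
    return T[:3,3],d/np.linalg.norm(d)
def plane(K,T,uv,z):
    o,d=ray(K,T,uv); return o+d*(z-o[2])/d[2]
def proj(K,T,p):
    q=T[:3,:3].T@(np.array(p)-T[:3,3]); u=K@np.array([q[0],-q[1],-q[2]]); return u[:2]/u[2]
E
python3 - <<'E'
from h import *
print(manip.get_state(), manip.grasp_offset)
for n in("top","side","wrist"):
    print(n,cams.camera_info(n)); cv2.imwrite(f"pics/{n}0.png",cams.read_camera(n))
E
```

```text
{'clock': 0.0, 'joints': array([ 1.2018267 ,  0.6899976 , -0.19453731,  1.56631866,  0.15731868,
        0.90250576, -0.21509551]), 'qd': array([ 2.43958296e-04,  3.23578434e-04,  4.62893355e-04,  7.42211455e-04,
       -2.15689036e-06, -1.99460221e-03, -2.53645663e-04]), 'tau': array([ 5.32362828e-04, -5.27571774e+01, -1.26726966e+00, -1.53429186e+01,
       -5.26933826e-02,  6.56384480e-03,  1.42050203e-04]), 'eef_pos': array([ 0.24469715, -0.57442905,  0.2379089 ]), 'tcp_rot': array([ 9.79778566e-01,  2.00082784e-01, -2.47393831e-04, -8.83008998e-04]), 'force': array([0.80554774, 0.06152234, 0.68079421]), 'ft_torque': array([-0.00891512,  0.0347334 , -0.0207904 ]), 'grasp_force': 0.0, 'opening': 0.08822530254538233} 0.0187
top {'intrinsics': array([[524.84574204,   0.        , 326.24286558],
       [  0.        , 524.84574204, 238.5992965 ],
       [  0.        ,   0.        ,   1.        ]]), 'pose': array([[-0.00436724,  0.99770437, -0.06757896,  0.42271342],
       [-0.9996684 , -0.00607087, -0.02502475, -0.02312766],
       [-0.02537756,  0.06744726,  0.99740004,  1.45271792],
[... 234 characters left out ...]
]]), 'pose': array([[-0.93218209,  0.27492466, -0.23548456,  0.2729249 ],
       [-0.36184287, -0.72621557,  0.58453459,  0.55821175],
       [-0.01030958,  0.63010108,  0.77644468,  0.89550685],
       [ 0.        ,  0.        ,  0.        ,  1.        ]])}
wrist {'intrinsics': array([[373.77959945,   0.        , 317.60122131],
       [  0.        , 373.77959945, 241.453072  ],
       [  0.        ,   0.        ,   1.        ]]), 'tool_from_camera': array([[ 0.00152314,  0.95940682,  0.28202168,  0.07268399],
       [ 0.99999771, -0.00188508,  0.00101207,  0.00124659],
       [ 0.00150262,  0.28201949, -0.9594075 , -0.14638558],
       [ 0.        ,  0.        ,  0.        ,  1.        ]])}
```

View pics/top0.png

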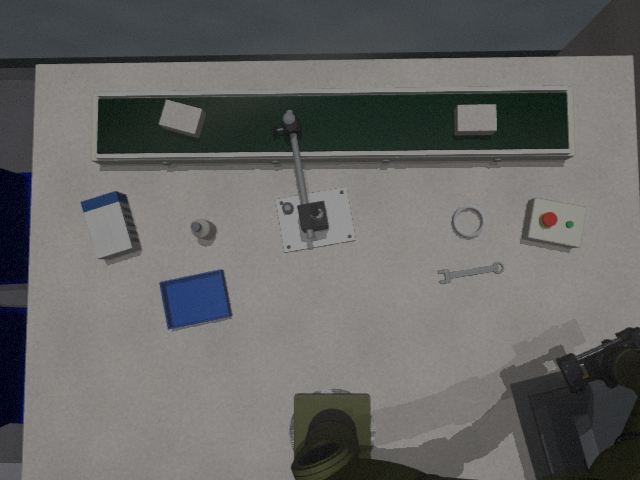

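View pics/side0.png

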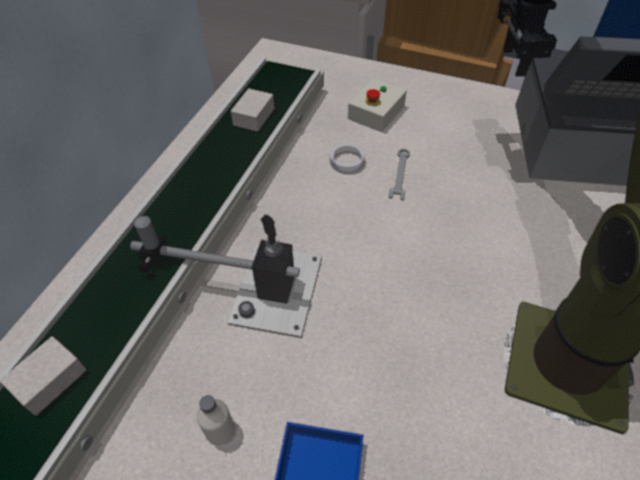

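The top view shows the stand plate at about (278–355, 188–252), block at (312,216), bolt/lever near (318,213), and the rod up to the head at (290,122). The side view shows the lever upright, end at (267,218), pin about (272,245).

```bash
python3 - <<'E'
from h import *
K,T=info("top")
# rod direction: rod top axis at z=.1 ; visible from (304,195) to (294,135)
a=plane(K,T,(304,195),.108);b=plane(K,T,(294.5,135),.108);d=b-a;print("rod",a,b,np.arctan2(d[1],d[0]))
im=cv2.imread("pics/top0.png");g=cv2.cvtColor(im,cv2.COLOR_BGR2HSV)
for n,uv in dict(c1=(277,198),c2=(346,188),c3=(355,241),c4=(285,252)).items(): print(n,plane(K,T,uv,.01))
Ks,Ts=info("side")
def tri(u,v):
    o1,d1=ray(K,T,u);o2,d2=ray(Ks,Ts,v)
    s=np.linalg.lstsq(np.c_[d1,-d2],o2-o1,rcond=None)[0]
    p,q=o1+d1*s[0],o2+d2*s[1];return (p+q)/2,np.linalg.norm(p-q)
print(tri((319,211),(267,218)))
s=cv2.resize(cv2.imread("pics/side0.png")[195:315,210:330],None,fx=5,fy=5,interpolation=2)
t=cv2.resize(im[180:260,270:365],None,fx=6,fy=6,interpolation=2)[:480]
c=np.zeros((600,800,3),np.uint8)
s=cv2.resize(s,(400,400));t=cv2.resize(t,(400,337));c[:400,:400]=s;c[:337,400:]=t
cv2.imwrite("pics/c1.png",np.clip(c[:400]*2.0,0,255).astype(np.uint8))
E
```

```text
rod [0.6271843  0.06765775 0.108     ] [0.7850906  0.09222696 0.108     ] 0.15435590643177252
c1 [0.63430468 0.14937367 0.01      ]
c2 [ 0.66068254 -0.04231595  0.01      ]
c3 [ 0.51336324 -0.06604521  0.01      ]
c4 [0.48413045 0.12696321 0.01      ]
(array([0.57992443, 0.02789756, 0.20769444]), np.float64(0.014392317274663542))
```

View pics/c1.png

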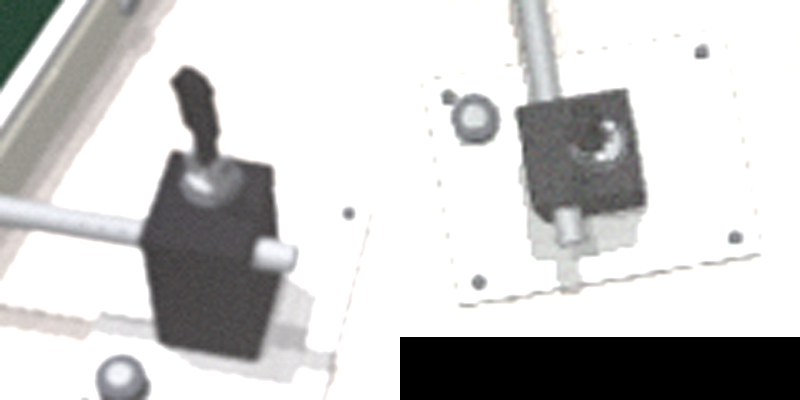

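Stand origin ≈ (0.575, 0.032), yaw ≈ 0.154; the rod offset checks at 27 mm. I'm moving over the lever for a close look.

Emit:
{"api": "step_arm", "payload": {"motion": [[[0,0,0],[0,0,-3],8.8],[[0,0,0],[0,0,-3],8.8],[[0,0,0],[1,-1,-3],8.8],[[0,0,0],[2.5,-2.2,0],8.8],[[0,0,0],[2.5,-2.2,0],8.8],[[0,0,0],[2.5,-2.2,0],8.8],[[0,0,0],[2.5,-2.2,0],8.8],[[0,0,0],[2.5,-2.2,0],8.8],[[0,0,0],[2.5,-2.2,0],8.8],[[0,0,0],[2.5,-2.2,0],8.8],[[0,0,0],[2.5,-2.2,0],8.8],[[0,0,0],[2.5,-2.2,0],8.8]]}}

```text
clock: 1.15
eef_pos: [0.3799, -0.2899, 0.3286]
tcp_rot: [0.98, 0.2, -0.0, -0.0]
force: [0.8, 0.1, 0.3]
opening: 0.0885
grasp_force: 0.0
```

Emit:
{"api": "step_arm", "payload": {"motion": [[[0,0,0],[2.5,-2.2,0],8.8],[[0,0,0],[2.5,-2.2,0],8.8],[[0,0,0],[2.5,-2.2,0],8.8],[[0,0,0],[2.5,-2.2,0],8.8],[[0,0,0],[2.5,-2.2,0],8.8],[[0,0,0],[2.5,-2.2,0],8.8],[[0,0,0],[2.5,-2.1,0],8.8],[[0,0,0],[2.5,-2.1,0],8.8],[[0,0,0],[2.5,-2,0],8.8],[[0,0,0],[2.5,-2,0],8.8],[[0,0,0],[0,0,0],8.8],[[0,0,0],[0,0,0],8.8]]}}

```text
clock: 2.15
eef_pos: [0.526, 0.0054, 0.3283]
tcp_rot: [0.979, 0.202, -0.0, -0.0]
force: [-0.2, -0.7, -0.2]
opening: 0.0881
grasp_force: 0.0
```

```bash
python3 - <<'E'
from h import *
s=manip.get_state();print(s["clock"],s["eef_pos"],R.from_quat(s["tcp_rot"]).as_matrix().round(3),s["joints"])
K,T=info("wrist");im=cams.read_camera("wrist");cv2.imwrite("pics/w1.png",im)
for z in(.125,.145,.19,.223):print(z,proj(K,T,(.5746,.0321,z)))
E
```

```text
2.15 [0.52595981 0.00540709 0.3283117 ] [[ 0.918  0.396 -0.001]
 [ 0.396 -0.918  0.001]
 [-0.    -0.001 -1.   ]] [ 0.09188935  0.45801364 -0.29320047  1.73457914  0.15436949  0.97211383
 -1.42391524]
0.125 [311.19889425 151.47586259]
0.145 [310.76115097 152.67056679]
0.19 [309.55534304 155.9614998 ]
0.223 [308.40253515 159.10778326]
```

View pics/w1.png

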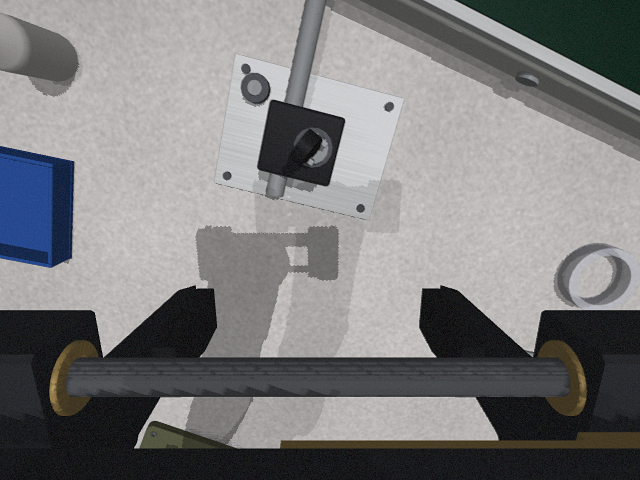

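```bash
python3 - <<'E'
from h import *
im=cv2.imread("pics/w1.png")[90:210,240:360]
cv2.imwrite("pics/c2.png",np.clip(cv2.resize(im,(600,600),interpolation=2).astype(float)**.6*9,0,255).astype(np.uint8))
E
```

```text
(no output)
```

View pics/c2.png

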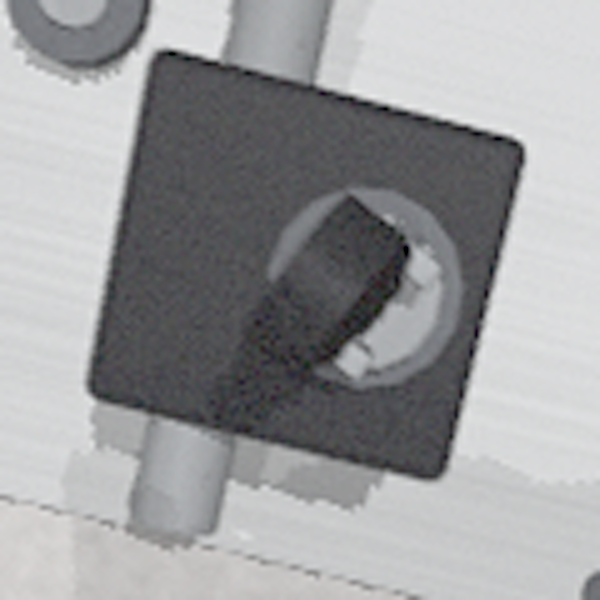

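The crop shows collar centre at about pixel (313,147), blade top edge running from (314–321,130–139) down-left, width axis about image direction (−0.6, 0.8).

```bash
python3 - <<'E'
from h import *
K,T=info("wrist")
f=lambda c:(240+c[0]/5,90+c[1]/5)
print("collar",plane(K,T,f((365,287)),.138))
im=cv2.imread("pics/w1.png");g=cv2.cvtColor(im,cv2.COLOR_BGR2GRAY).astype(int)
print(g[126:172:2,284:330:2])
for z in(.19,.215):
  P=[plane(K,T,f(c),z) for c in((350,195),(408,245),(330,365))]
  w=P[2]-P[1]; t=P[1]-P[0]; print(z,P,np.degrees([np.arctan2(w[1],w[0]),np.arctan2(t[1],t[0])]),np.linalg.norm(w),np.linalg.norm(t))
E
```

```text
collar [0.5785203  0.02951165 0.138     ]
[[ 39  40  42  38  41  42  39  44  41  43  41  37  42  49  43  37  35  45
   44  48  45  43  46]
 [ 41  38  43  43  41  44  43  44  37  40  36  51  65  81  81  83  81  75
   45  45  41  45  47]
 [ 42  40  43  41  43  41  40  44  44  63  83  78  36  23  59  80  81  83
   83  72  45  44  39]
 [ 45  40  42  38  37  31  40  42  68  84  76  35  29  26  24  47  86  85
   80  82  85  46  37]
 [ 42  44  40  43  40  36  38  63  84  83  41  28  28  31  27  27   8 114
   99  81  86  86  44]
 [ 36  41  45  42  39  38  60  85  79  50  28  31  28  27  20  19  23  15
   55  79  81  82  84]
 [ 39  39  37  41  38  37  75  81  57  33  33  28  36  30  31  30  30  30
   24  93  70  84  85]
 [ 42  37  43  36  44  53  77  72  43  42  41  32  34  31  27  32  26  31
   18 101 139 110  86]
 [ 38  35  37  47  38  68  70  45  41  44  41  43  28  29  25  31  26  16
   17 125 159 152  80]
 [ 40  36  40  31  39  78  52  42  39  46  47  40  34  39  32  32   9  19
   33 147 154 151  90]
 [ 40  32  43  40  43  48  28  33  35  42  39  46  44  43  35  21  14  27
   55  87 143 
[... 897 characters left out ...]
29  28  30  30  27  17  24  26  34  53  68  81  82  75  71
   53  29  36  36  39]
 [ 24  24  13  24  21  33  26  28  29  36  32  22  39  28  33  37  29  31
   42  35  38  33  40]
 [ 23  36  24  23  26  21  33  25  32  30  32  30  38  33  34  35  39  38
   42  28  32  34  34]]
0.19 [array([0.59186144, 0.03681534, 0.19      ]), array([0.58874164, 0.02625048, 0.19      ]), array([0.56825939, 0.03009511, 0.19      ])] [ 169.36897424 -106.45187132] 0.02083995610788251 0.01101587613323882
0.215 [array([0.59195178, 0.03628816, 0.215     ]), array([0.58910605, 0.02665142, 0.215     ]), array([0.57042316, 0.0301583 , 0.215     ])] [ 169.36897424 -106.45187132] 0.01900917806394746 0.010048137810996727
```

Emit:
{"api": "step_arm", "payload": {"motion": [[[0,0,0],[2,-0.1,0],8.8],[[0,0,0],[2,-0.1,0],8.8],[[0,0,0],[1.8,-0.1,0],8.8],[[0,0,0.107],[0,0,1],8.8],[[0,0,0.107],[0,0,1],8.8],[[0,0,0.107],[0,0,1],8.8],[[0,0,0.107],[0,0,1],8.8],[[0,0,0.107],[0,0,1],8.8],[[0,0,0.107],[0,0,1],8.8],[[0,0,0],[0,0,0],8.8],[[0,0,0],[0,0,0],8.8]]}}

```text
clock: 3.12
eef_pos: [0.5772, 0.0271, 0.2685]
tcp_rot: [0.993, -0.119, -0.001, 0.001]
force: [-0.1, -1.0, 0.1]
opening: 0.0881
grasp_force: 0.0
```

```bash
python3 - <<'E'
from h import *
s=manip.get_state();print(s["clock"],s["eef_pos"],R.from_quat(s["tcp_rot"]).as_matrix().round(3),s["joints"],s["force"],s["ft_torque"])
K,T=info("wrist");im=cams.read_camera("wrist");cv2.imwrite("pics/w2.png",im)
for z in(.138,.145,.19,.223):print(z,proj(K,T,(.5785,.031,z)))
c=im[100:400,160:480];cv2.imwrite("pics/c3.png",np.clip(cv2.resize(c,(640,600),interpolation=2).astype(float)**.6*9,0,255).astype(np.uint8))
E
```

```text
3.1167 [0.57724414 0.02708738 0.26851095] [[ 0.972 -0.236 -0.001]
 [-0.236 -0.972 -0.001]
 [-0.001  0.002 -1.   ]] [-0.07148013  0.58769899 -0.09388342  1.67748877  0.06891627  0.88129598
 -2.00297567] [-0.05029887 -1.02195331  0.05784853] [0.08250885 0.03297698 0.02139063]
0.138 [310.93391401 230.58412565]
0.145 [310.78296076 232.97986233]
0.19 [309.60782511 251.63011068]
0.223 [308.43120413 270.30393204]
```

View pics/c3.png

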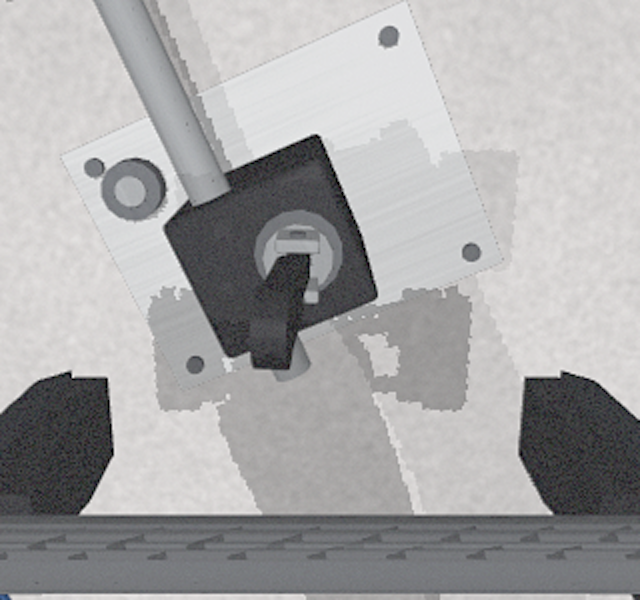

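The lever is seen tilted slightly towards tool −y (its fold side, world +y). That fits a fold direction of about 76°, so 2.0–2.8 rad remain to snug. Joint 7 falls when turning clockwise, so I take the half-turned grasp to get the whole range in one hold.

Emit:
{"api": "step_arm", "payload": {"motion": [[[0,0,-0.121],[0.1,-0.4,0],8.8],[[0,0,-0.121],[0,0,0],8.8],[[0,0,-0.121],[0,0,0],8.8],[[0,0,-0.121],[0,0,0],8.8],[[0,0,-0.121],[0,0,0],8.8],[[0,0,-0.121],[0,0,0],8.8],[[0,0,-0.121],[0,0,0],8.8],[[0,0,-0.121],[0,0,0],8.8],[[0,0,-0.121],[0,0,0],8.8],[[0,0,-0.121],[0,0,0],8.8],[[0,0,-0.121],[0,0,0],8.8],[[0,0,-0.121],[0,0,0],8.8]]}}

```text
clock: 4.17
eef_pos: [0.5803, 0.0315, 0.2698]
tcp_rot: [0.82, 0.573, 0.001, 0.001]
force: [0.2, 0.2, -0.0]
opening: 0.0886
grasp_force: 0.0
```

Emit:
{"api": "step_arm", "payload": {"motion": [[[0,0,-0.121],[0,0,0],8.8],[[0,0,-0.121],[0,0,0],8.8],[[0,0,-0.121],[0,0,0],8.8],[[0,0,-0.121],[0,0,0],8.8],[[0,0,-0.121],[0,0,0],8.8],[[0,0,-0.121],[0,0,0],8.8],[[0,0,-0.121],[0,0,0],8.8],[[0,0,-0.121],[0,0,0],8.8],[[0,0,-0.121],[0,0,0],8.8],[[0,0,-0.121],[0,0,0],8.8],[[0,0,-0.121],[0,0,0],8.8],[[0,0,-0.121],[0,0,0],8.8]]}}

```text
clock: 5.17
eef_pos: [0.5804, 0.0313, 0.2697]
tcp_rot: [0.233, 0.972, -0.0, 0.001]
force: [0.7, -0.1, -0.9]
opening: 0.0877
grasp_force: 0.0
```

Emit:
{"api": "step_arm", "payload": {"motion": [[[0,0,-0.12],[0,0,0],8.8],[[0,0,-0.12],[0,0,0],8.8],[[0,0,0],[0,0,0],8.8],[[0,0,0],[0,0,0],8.8]]}}

```text
clock: 5.5
eef_pos: [0.5802, 0.0317, 0.2692]
tcp_rot: [0.12, 0.993, -0.0, 0.0]
force: [-0.5, 0.1, 0.2]
opening: 0.088
grasp_force: 0.0
```

```bash
cat > st.py <<'E'
from h import *
s=manip.get_state();M=R.from_quat(s["tcp_rot"]).as_matrix()
print(s["clock"].__round__(2),"p",(s["eef_pos"]*1e3).round(1),"yawx",np.degrees(np.arctan2(M[1,0],M[0,0])).round(2),"z",M[:,2].round(3),"q7",s["joints"][6].round(3),"F",s["force"].round(2),"T",s["ft_torque"].round(3),"tau7",s["tau"][6].round(3),"op",s["opening"].__round__(4),s["grasp_force"])
d=np.array([.5785,.031])-s["eef_pos"][:2];print("to axis, tool cm",(M[:2,:2].T@d*100).round(2))
E
python3 st.py
```

```text
5.5 p [580.2  31.7 269.2] yawx 166.24 z [ 0.001 -0.    -1.   ] q7 0.563 F [-0.54  0.08  0.15] T [ 0.061 -0.151 -0.018] tau7 0.206 op 0.088 0.0
to axis, tool cm [ 0.15 -0.1 ]
```

Emit:
{"api": "step_arm", "payload": {"motion": [[[0,0,0],[0,0,2],8.8],[[0,0,0],[0.1,0,2],8.8],[[0,0,0],[0,0,2],8.8],[[0,0,0],[0,0,2],8.8],[[0,0,0],[0,0,1.7],8.8],[[0,0,0],[0,0,0],5],[[0,0,0],[0,0,0],3],[[0,0,0],[0,0,0],3],[[0,0,0],[0,0,0],3],[[0,0,0],[0,0,0],3]]}}

```text
clock: 6.33
eef_pos: [0.5796, 0.033, 0.173]
tcp_rot: [0.118, 0.993, 0.0, 0.001]
force: [0.2, 0.5, -0.4]
opening: 0.0569
grasp_force: 0.0
```

```bash
python3 st.py; python3 - <<'E'
from h import *
im=cams.read_camera("wrist");cv2.imwrite("pics/w3.png",im)
E
```

```text
6.33 p [579.6  33.  173. ] yawx 166.4 z [ 0.002  0.    -1.   ] q7 0.45 F [ 0.15  0.46 -0.4 ] T [ 0.017 -0.197 -0.008] tau7 -0.001 op 0.0569 0.0
to axis, tool cm [ 0.06 -0.22]
```

View pics/w3.png

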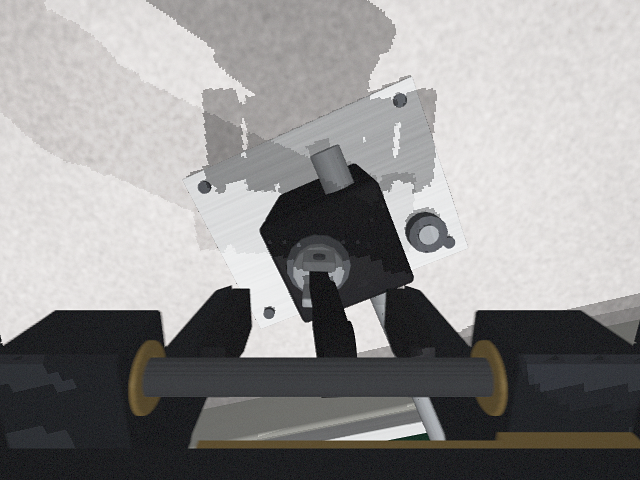

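The blade stands between the fingers: fork centre at u≈318, finger midpoint u≈318. Closing now.

Emit:
{"api": "step_arm", "payload": {"motion": [[[0,0,0],[0,0,0],2],[[0,0,0],[0,0,0],1],[[0,0,0],[0,0,0],0.4],[[0,0,0],[0,0,0],0.4],[[0,0,0],[0,0,0],0.4],[[0,0,0],[0,0,0],0.4],[[0,0,0],[0,0,0],0.4],[[0,0,0],[0,0,0],0.4],[[0,0,0],[0,0,0],0.4]]}}

```text
clock: 7.13
eef_pos: [0.5791, 0.0334, 0.1721]
tcp_rot: [0.118, 0.993, 0.001, 0.0]
force: [-0.7, 3.1, 2.2]
opening: 0.0096
grasp_force: 30.0
```

```bash
python3 st.py
```

```text
7.13 p [579.1  33.4 172.1] yawx 166.46 z [ 0.001  0.001 -1.   ] q7 0.45 F [-0.66  3.1   2.21] T [ 0.49  -0.217 -0.057] tau7 0.039 op 0.0096 29.99410385498777
to axis, tool cm [ 0.01 -0.25]
```

Emit:
{"api": "step_arm", "payload": {"motion": [[[0,0,0.08],[0,0,0.003],0.4],[[0,0,0.08],[0,0,0.003],0.4],[[0,0,0.08],[0,0,0.003],0.4],[[0,0,0.08],[0,0,0.003],0.4],[[0,0,0.08],[0,0,0.003],0.4],[[0,0,0.08],[0,0,0.003],0.4],[[0,0,0.08],[0,0,0.003],0.4],[[0,0,0.08],[0,0,0.003],0.4],[[0,0,0.08],[0,0,0.003],0.4],[[0,0,0.08],[0,0,0.003],0.4],[[0,0,0],[0,0,0],0.4],[[0,0,0],[0,0,0],0.4]]}}

```text
clock: 8.13
eef_pos: [0.579, 0.033, 0.1717]
tcp_rot: [0.494, 0.869, 0.0, 0.0]
force: [0.7, 1.9, 3.4]
opening: 0.0098
grasp_force: 30.0
```

```bash
python3 st.py
```

```text
8.13 p [579.   33.  171.7] yawx 120.73 z [ 0. -0. -1.] q7 -0.214 F [0.7  1.92 3.45] T [ 0.327  0.121 -0.019] tau7 -0.077 op 0.0098 29.994729361496866
to axis, tool cm [-0.15 -0.14]
```

Emit:
{"api": "step_arm", "payload": {"motion": [[[0,0,0.08],[0,0,0.003],0.4],[[0,0,0.08],[0,0,0.003],0.4],[[0,0,0.08],[0,0,0.003],0.4],[[0,0,0.08],[0,0,0.003],0.4],[[0,0,0.08],[0,0,0.003],0.4],[[0,0,0.08],[0,0,0.003],0.4],[[0,0,0.08],[0,0,0.003],0.4],[[0,0,0.08],[0,0,0.003],0.4],[[0,0,0.08],[0,0,0.003],0.4],[[0,0,0.08],[0,0,0.003],0.4],[[0,0,0],[0,0,0],0.4],[[0,0,0],[0,0,0],0.4]]}}

```text
clock: 9.13
eef_pos: [0.5785, 0.0329, 0.1714]
tcp_rot: [0.794, 0.608, -0.0, -0.0]
force: [-1.1, 1.9, 5.9]
opening: 0.0101
grasp_force: 30.0
```

```bash
python3 st.py
```

```text
9.13 p [578.5  32.9 171.4] yawx 74.94 z [-0.001 -0.    -1.   ] q7 -0.845 F [-1.13  1.9   5.94] T [0.388 0.457 0.036] tau7 -0.037 op 0.0101 29.99338924884796
to axis, tool cm [-0.18  0.05]
```

Emit:
{"api": "step_arm", "payload": {"motion": [[[0,0,0.06],[0,0,0.003],0.4],[[0,0,0.06],[0,0,0.003],0.4],[[0,0,0.06],[0,0,0.003],0.4],[[0,0,0],[0,0,0],0.4],[[0,0,0],[0,0,0],0.4]]}}

```text
clock: 9.55
eef_pos: [0.5784, 0.0329, 0.1714]
tcp_rot: [0.845, 0.535, -0.0, -0.0]
force: [-2.1, 1.5, 7.0]
opening: 0.0097
grasp_force: 30.0
```

```bash
python3 st.py
```

```text
9.55 p [578.4  32.9 171.4] yawx 64.63 z [-0.001 -0.    -1.   ] q7 -0.982 F [-2.07  1.46  7.03] T [ 0.46   0.577 -0.049] tau7 -0.007 op 0.0097 29.99290534760803
to axis, tool cm [-0.17  0.09]
```

Emit:
{"api": "step_arm", "payload": {"motion": [[[0,0,0.06],[0,0,0],0.4],[[0,0,0.06],[0,0,0],0.4],[[0,0,0],[0,0,0],0.4],[[0,0,0],[0,0,0],0.4]]}}

```text
clock: 9.88
eef_pos: [0.5783, 0.0329, 0.1713]
tcp_rot: [0.876, 0.483, -0.001, -0.0]
force: [-1.4, 2.3, 6.6]
opening: 0.0097
grasp_force: 30.0
```

```bash
python3 st.py
```

```text
9.88 p [578.3  32.9 171.3] yawx 57.75 z [-0.001 -0.    -1.   ] q7 -1.073 F [-1.36  2.32  6.58] T [ 0.455  0.568 -0.05 ] tau7 -0.007 op 0.0097 29.99273667577654
to axis, tool cm [-0.15  0.12]
```

Emit:
{"api": "step_arm", "payload": {"motion": [[[0,0,0.06],[0,0,0],0.4],[[0,0,0.06],[0,0,0],0.4],[[0,0,0],[0,0,0],0.4],[[0,0,0],[0,0,0],0.4]]}}

```text
clock: 10.22
eef_pos: [0.5783, 0.0329, 0.1713]
tcp_rot: [0.903, 0.43, -0.001, -0.0]
force: [-1.8, 1.6, 6.0]
opening: 0.0099
grasp_force: 30.0
```

```bash
python3 st.py
```

```text
10.22 p [578.3  32.9 171.3] yawx 50.88 z [-0.001 -0.    -1.   ] q7 -1.162 F [-1.77  1.59  6.  ] T [ 0.521  0.505 -0.086] tau7 -0.007 op 0.0099 29.992623513098806
to axis, tool cm [-0.14  0.14]
```

Emit:
{"api": "step_arm", "payload": {"motion": [[[0,0,0.06],[0,0,0],0.4],[[0,0,0.06],[0,0,0],0.4],[[0,0,0],[0,0,0],0.4],[[0,0,0],[0,0,0],0.4]]}}

```text
clock: 10.55
eef_pos: [0.5782, 0.033, 0.1712]
tcp_rot: [0.927, 0.375, -0.001, -0.0]
force: [-1.5, 1.4, 6.7]
opening: 0.0098
grasp_force: 30.0
```

```bash
python3 st.py
```

```text
10.55 p [578.2  33.  171.2] yawx 44.0 z [-0.001  0.    -1.   ] q7 -1.252 F [-1.46  1.37  6.73] T [ 0.59   0.651 -0.025] tau7 -0.006 op 0.0098 29.9925149185583
to axis, tool cm [-0.12  0.16]
```

Emit:
{"api": "step_arm", "payload": {"motion": [[[0,0,0.06],[0,0,0],0.4],[[0,0,0.06],[0,0,0],0.4],[[0,0,0],[0,0,0],0.4],[[0,0,0],[0,0,0],0.4]]}}

```text
clock: 10.88
eef_pos: [0.5782, 0.033, 0.1712]
tcp_rot: [0.948, 0.318, -0.001, -0.0]
force: [-2.0, 1.7, 6.5]
opening: 0.0098
grasp_force: 30.0
```

```bash
python3 st.py
```

```text
10.88 p [578.2  33.  171.2] yawx 37.13 z [-0.002  0.    -1.   ] q7 -1.34 F [-2.01  1.66  6.47] T [ 0.581  0.518 -0.043] tau7 -0.006 op 0.0098 29.99241736717522
to axis, tool cm [-0.1   0.18]
```

Emit:
{"api": "step_arm", "payload": {"motion": [[[0,0,0.06],[0,0,0],0.4],[[0,0,0.06],[0,0,0],0.4],[[0,0,0],[0,0,0],0.4],[[0,0,0],[0,0,0],0.4]]}}

```text
clock: 11.22
eef_pos: [0.5781, 0.0331, 0.1712]
tcp_rot: [0.965, 0.261, -0.001, -0.0]
force: [-1.6, 1.1, 5.9]
opening: 0.0097
grasp_force: 30.0
```

```bash
python3 st.py
```

```text
11.22 p [578.1  33.1 171.2] yawx 30.26 z [-0.002  0.    -1.   ] q7 -1.428 F [-1.62  1.12  5.94] T [ 0.646  0.542 -0.045] tau7 -0.006 op 0.0097 29.992106740828604
to axis, tool cm [-0.07  0.2 ]
```

Emit:
{"api": "step_arm", "payload": {"motion": [[[0,0,0.06],[0,0,0],0.4],[[0,0,0.06],[0,0,0],0.4],[[0,0,0],[0,0,0],0.4],[[0,0,0],[0,0,0],0.4]]}}

```text
clock: 11.55
eef_pos: [0.5781, 0.0331, 0.1712]
tcp_rot: [0.979, 0.203, -0.001, -0.0]
force: [-1.2, 1.9, 5.0]
opening: 0.0097
grasp_force: 30.0
```

```bash
python3 st.py
```

```text
11.55 p [578.1  33.1 171.2] yawx 23.38 z [-0.002  0.    -1.   ] q7 -1.515 F [-1.15  1.89  5.04] T [ 0.659  0.566 -0.019] tau7 -0.006 op 0.0097 29.991977841127664
to axis, tool cm [-0.05  0.21]
```

Emit:
{"api": "step_arm", "payload": {"motion": [[[0,0,0.05],[0,0,0],0.4],[[0,0,0.05],[0,0,0],0.4],[[0,0,0],[0,0,0],0.4],[[0,0,0],[0,0,0],0.4]]}}

```text
clock: 11.88
eef_pos: [0.5781, 0.0332, 0.1711]
tcp_rot: [0.988, 0.154, -0.001, -0.0]
force: [-1.3, 2.1, 5.8]
opening: 0.0096
grasp_force: 30.0
```

```bash
python3 st.py
```

```text
11.88 p [578.1  33.2 171.1] yawx 17.68 z [-0.002  0.    -1.   ] q7 -1.587 F [-1.32  2.14  5.85] T [ 0.687  0.531 -0.013] tau7 -0.067 op 0.0096 29.993093881057575
to axis, tool cm [-0.02  0.22]
```

Emit:
{"api": "step_arm", "payload": {"motion": [[[0,0,0.05],[0,0,0],0.4],[[0,0,0.05],[0,0,0],0.4],[[0,0,0],[0,0,0],0.4],[[0,0,0],[0,0,0],0.4]]}}

```text
clock: 12.22
eef_pos: [0.578, 0.0332, 0.1712]
tcp_rot: [0.995, 0.104, -0.001, -0.0]
force: [-2.0, 1.5, 5.8]
opening: 0.0097
grasp_force: 30.0
```

```bash
python3 st.py
```

```text
12.22 p [578.   33.2 171.2] yawx 11.97 z [-0.002  0.    -1.   ] q7 -1.658 F [-1.99  1.49  5.77] T [0.757 0.582 0.155] tau7 -0.164 op 0.0097 29.995025015668944
to axis, tool cm [0.   0.23]
```

Snug was felt at about yaw 18–21°: tau7 now rises at 1 Nm/rad. I'll add the nip in two steps.

Emit:
{"api": "step_arm", "payload": {"motion": [[[0,0,0.05],[0,0,0],0.4],[[0,0,0.05],[0,0,0],0.4],[[0,0,0],[0,0,0],0.4],[[0,0,0],[0,0,0],0.4]]}}

```text
clock: 12.55
eef_pos: [0.578, 0.0333, 0.1711]
tcp_rot: [0.999, 0.055, -0.001, -0.0]
force: [-2.1, 1.9, 5.0]
opening: 0.0097
grasp_force: 30.0
```

```bash
python3 st.py
```

```text
12.55 p [578.   33.3 171.1] yawx 6.27 z [-0.002  0.    -1.   ] q7 -1.73 F [-2.08  1.86  4.96] T [0.741 0.587 0.209] tau7 -0.269 op 0.0097 29.997957455925643
to axis, tool cm [0.03 0.23]
```

Emit:
{"api": "step_arm", "payload": {"motion": [[[0,0,0.05],[0,0,0],0.4],[[0,0,0.05],[0,0,0],0.4],[[0,0,0],[0,0,0],0.4],[[0,0,0],[0,0,0],0.4],[[0,0,0],[0,0,0],0.4],[[0,0,0],[0,0,0],0.4]]}}

```text
clock: 13.05
eef_pos: [0.5779, 0.0333, 0.1711]
tcp_rot: [1.0, 0.005, -0.001, -0.0]
force: [-2.1, 1.7, 6.6]
opening: 0.0096
grasp_force: 30.0
```

```bash
python3 st.py
```

```text
13.05 p [577.9  33.3 171.1] yawx 0.57 z [-0.002  0.    -1.   ] q7 -1.8 F [-2.12  1.74  6.57] T [0.723 0.543 0.377] tau7 -0.348 op 0.0096 30.002797533866215
to axis, tool cm [0.05 0.23]
```

Torque is about 0.35–0.38 Nm, roughly 0.3 rad past snug. Now I let go, rise a little, and fold the lever (towards world −y, tool +y) with the rear finger's tip.

Emit:
{"api": "step_arm", "payload": {"motion": [[[0,0,0],[0,0,0],8.8],[[0,0,0],[0,0,0],8.8],[[0,0,0],[0,0,0],8.8],[[0,0,0],[0,0,0],8.8],[[0,0,0],[0,0,0],8.8],[[0,0,0],[0,0,0],8.8],[[0,0,0],[0,0,0],8.8],[[0,0,0],[0,0,0],8.8],[[0,0,0],[0,0,-1.1],8.8],[[0,0,0],[0,0,-1.1],8.8],[[0,0,0],[0,0,0],8.8]]}}

```text
clock: 13.97
eef_pos: [0.5807, 0.0329, 0.1958]
tcp_rot: [1.0, 0.002, 0.002, -0.0]
force: [0.2, 0.9, 0.4]
opening: 0.081
grasp_force: 0.0
```

```bash
python3 st.py; python3 -c "
from h import *
im=cams.read_camera('wrist');cv2.imwrite('pics/w4.png',im)"
```

```text
13.97 p [580.7  32.9 195.8] yawx 0.27 z [ 0.005  0.001 -1.   ] q7 -1.798 F [0.22 0.89 0.43] T [ 0.042 -0.008  0.043] tau7 0.028 op 0.081 0.0
to axis, tool cm [-0.22  0.19]
```

View pics/w4.png

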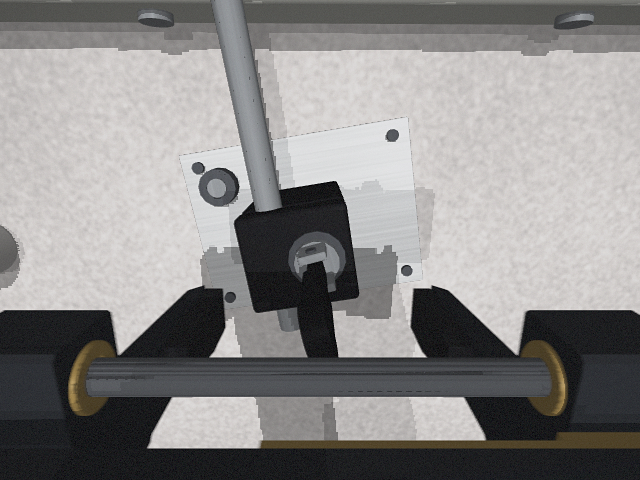

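The picture shows the fork centred between the fingers (u≈317) and sprung back about 12° counter-clockwise, so I turn the tool by the same amount to push square.

Emit:
{"api": "step_arm", "payload": {"motion": [[[0,0,-0.11],[0,0,0.3],8.8],[[0,0,-0.11],[-0.1,0,0],8.8],[[0,0,0],[0,0.9,0],8.8],[[0,0,0],[0,0.9,0],8.8],[[0,0,0],[0,0.9,0],8.8],[[0,0,0],[0,0.6,0],8.8],[[0,0,0],[0,0.5,0],8.8],[[0,0,0],[0,0.5,0],8.8],[[0,0,0],[0,0.4,0],8.8],[[0,0,0],[0,0,0],8.8]]}}

```text
clock: 14.85
eef_pos: [0.5882, -0.011, 0.19]
tcp_rot: [0.994, 0.112, -0.0, -0.002]
force: [-1.1, 4.9, 0.2]
opening: 0.0883
grasp_force: 2.3
```

```bash
python3 st.py; python3 -c "
from h import *
im=cams.read_camera('wrist');cv2.imwrite('pics/w5.png',im)"
```

```text
14.85 p [588.2 -11.  190. ] yawx 12.92 z [-0.001  0.004 -1.   ] q7 -1.563 F [-1.15  4.9   0.15] T [1.057 0.28  0.043] tau7 0.034 op 0.0883 2.3244261166109936
to axis, tool cm [-0.01 -4.31]
```

View pics/w5.png

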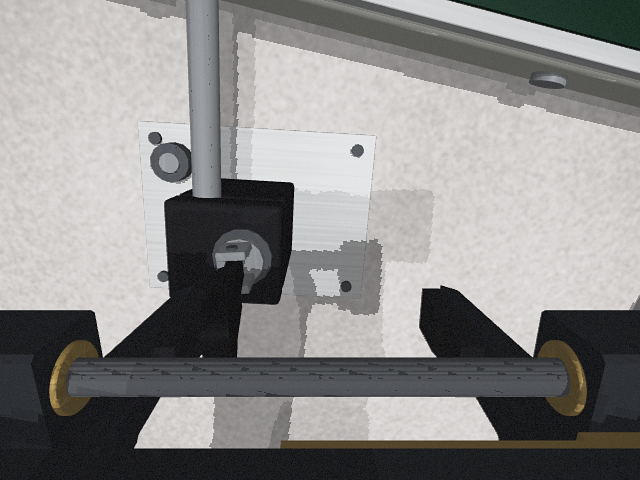

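Rear finger is in contact with the lever (5 N along the fold); the fork is square to the tool. Folding along the arc.

Emit:
{"api": "step_arm", "payload": {"motion": [[[0,0,0],[0,0.6,0],8.8],[[0,0,0],[0,0.6,0.15],8.8],[[0,0,0],[0,0.6,0.2],8.8],[[0,0,0],[0,0.5,0.3],8.8],[[0,0,0],[0,0.5,0.3],8.8],[[0,0,0],[0,0.4,0.4],8.8],[[0,0,0],[0,0.4,0.45],8.8],[[0,0,0],[0,0,0],8.8]]}}

```text
clock: 15.57
eef_pos: [0.5974, -0.0453, 0.1721]
tcp_rot: [0.994, 0.113, 0.001, -0.002]
force: [0.6, 6.7, 3.4]
opening: 0.0879
grasp_force: 2.6
```

```bash
python3 st.py
```

```text
15.57 p [597.4 -45.3 172.1] yawx 12.93 z [ 0.002  0.005 -1.   ] q7 -1.513 F [0.65 6.74 3.39] T [ 1.419  0.015 -0.091] tau7 0.117 op 0.0879 2.5744227692484856
to axis, tool cm [-0.14 -7.86]
```

Emit:
{"api": "step_arm", "payload": {"motion": [[[0,0,0],[0,0.3,0.5],8.8],[[0,0,0],[0,0.3,0.55],8.8],[[0,0,0],[0,0.15,0.5],8.8],[[0,0,0],[0,0.15,0.4],8.8],[[0,0,0],[0,0,0],8.8]]}}

```text
clock: 15.98
eef_pos: [0.5998, -0.054, 0.1531]
tcp_rot: [0.994, 0.113, 0.002, -0.002]
force: [0.2, 4.1, 5.3]
opening: 0.0879
grasp_force: 2.6
```

```bash
python3 st.py
```

```text
15.98 p [599.8 -54.  153.1] yawx 12.96 z [ 0.003  0.004 -1.   ] q7 -1.506 F [0.16 4.1  5.29] T [ 1.142  0.05  -0.008] tau7 0.053 op 0.0879 2.599973941105418
to axis, tool cm [-0.17 -8.76]
```

Emit:
{"api": "step_arm", "payload": {"motion": [[[0,0,0],[0,0.1,0.2],8.8],[[0,0,0],[0,0,0.15],8.8],[[0,0,0],[0,0,0.1],8.8],[[0,0,0],[0,0,0],8.8],[[0,0,0],[0,0,0],8.8]]}}

```text
clock: 16.4
eef_pos: [0.6001, -0.0551, 0.1496]
tcp_rot: [0.994, 0.113, 0.002, -0.002]
force: [-0.9, 5.6, 9.2]
opening: 0.0873
grasp_force: 4.5
```

```bash
python3 st.py
```

```text
16.4 p [600.1 -55.1 149.6] yawx 12.96 z [ 0.003  0.004 -1.   ] q7 -1.506 F [-0.9   5.61  9.2 ] T [ 1.56   0.371 -0.029] tau7 0.01 op 0.0873 4.540742130484432
to axis, tool cm [-0.17 -8.87]
```

Emit:
{"api": "step_arm", "payload": {"motion": [[[0,0,0],[0,0,0.15],8.8],[[0,0,0],[0,0,0.1],8.8],[[0,0,0],[0,0,0],8.8],[[0,0,0],[0,0,0],8.8]]}}

```text
clock: 16.73
eef_pos: [0.6009, -0.0551, 0.1489]
tcp_rot: [0.994, 0.113, 0.003, -0.001]
force: [-3.2, 4.0, 19.5]
opening: 0.088
grasp_force: 10.0
```

```bash
python3 st.py
```

```text
16.73 p [600.9 -55.1 148.9] yawx 12.96 z [ 0.006  0.004 -1.   ] q7 -1.506 F [-3.17  3.99 19.48] T [1.945 0.916 0.182] tau7 -0.154 op 0.088 10.02042674459517
to axis, tool cm [-0.25 -8.89]
```

The load rose with little travel (20 N at 149 mm), so the lever is on its stop. Lifting off, then a check.

Emit:
{"api": "step_arm", "payload": {"motion": [[[0,0,0],[0,0,-0.5],8.8],[[0,0,0],[0,0,-2],8.8],[[0,0,0],[0,0,-3],8.8],[[0,0,0],[0,0,-3],8.8],[[0,0,0],[0,0,-3],8.8],[[0,0,0],[-2,-2,-2],8.8],[[0,0,0],[-3,-2,0],8.8],[[0,0,0],[0,0,0],8.8],[[0,0,0],[0,0,0],8.8],[[0,0,0],[0,0,0],8.8]]}}

```text
clock: 17.57
eef_pos: [0.5415, -0.031, 0.2807]
tcp_rot: [0.994, 0.112, 0.0, 0.001]
force: [-0.0, 0.4, 0.3]
opening: 0.0879
grasp_force: 0.0
```

```bash
python3 st.py; python3 - <<'E'
from h import *
w=cams.read_camera('wrist');s=cams.read_camera('side')[170:320,180:380]
o=np.zeros((300,800,3),np.uint8);o[:,:400]=cv2.resize(w,(400,300));o[:,400:]=cv2.resize(s,(400,300),interpolation=2)
cv2.imwrite('pics/f.png',np.clip(o.astype(float)**.7*5,0,255).astype(np.uint8))
E
```

```text
17.57 p [541.5 -31.  280.7] yawx 12.84 z [ 0.001 -0.001 -1.   ] q7 -1.517 F [-0.   0.4  0.3] T [0.016 0.006 0.01 ] tau7 -0.001 op 0.0879 0.0
to axis, tool cm [ 4.99 -5.22]
```

View pics/f.png

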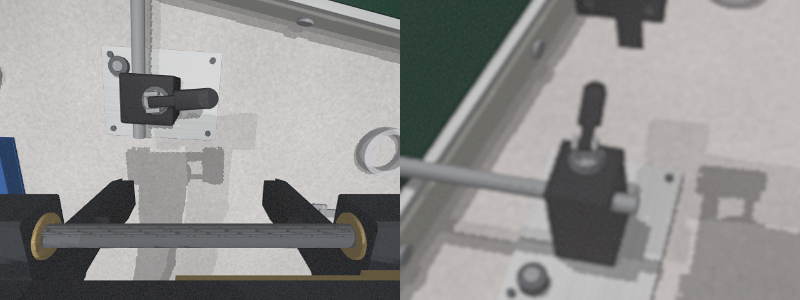

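The wrist half of the picture shows the lever flat, from the fork at (155,100) to its end at (217,97). The side half agrees, and nothing touches it. Handing in.

```bash
python3 -c "
from h import *
print(manip.sign_off())"
```

```text
the job is handed in; nothing more can be done
None
```

I turned the bolt snug and nipped it roughly 0.3 rad further (judged by torque, about 0.35 Nm), folded the lever flat onto its stop, let go and handed the job in at about 18 s; no verdict came back.

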